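Advance a ratchet sample carousel to its reader

TASK

Bring the tall bottle on the sample carousel to stand in front of the reader's window. Move the carousel only with its ratchet lever: swing the lever back, which leaves the carousel standing, then pull it forward, which takes the carousel along, and stop when the tall bottle is at the window. Do not touch the carousel or its bottles.

Things in the scene. Friction and masses are not known exactly. Their poses are not given: they have to be found in the camera images.
- carousel: aluminium turntable, 156 mm across, on a round white base 210 mm across. Origin on the upright turning axis, 64 mm above the bench (underside of the disc); z up; its own x axis points to the tall bottle. Six amber bottles with white caps are fixed on it, 52 mm from the axis: one tall (34 mm across, top 160 mm above the bench), five short (22 mm, tops 114 mm). Stays where it is left
- tall_bottle (a point): point on the centre line of the tall bottle, near its foot, 80 mm above the bench, 52 mm from the axis; it turns with the carousel and starts 30 to 65 degrees anticlockwise (seen from above) of the reader spot
- reader_spot (a point): fixed point, 80 mm above the bench and 52 mm from the axis, where the tall bottle's centre must come. Behind it stands the reader, a white block on the base, 60 mm wide, 50 mm deep, 115 mm high, with blue top and dark window, its front 98 mm from the axis; the bottles pass it freely
- handle (a point): top centre of the lever's handle, 129 mm above the bench: an upright black round grip, 22 mm across, 62 mm long, fixed on a flat steel bar that turns about the carousel's axis; it stands 150 mm from that axis, on the robot's side. The bar (top 49 mm above the bench) carries the dark pawl block, 65 mm high, 90 to 118 mm from the axis
- lever (a joint): the lever's angle, rad: 0 at its forward stop (it starts at 0 to 0.05), 1.5 at its back stop; grows anticlockwise seen from above. Swung back (growing) it runs loose over the ratchet, a click every 18 degrees; pulled forward (clockwise) it grips after at most 18 degrees of play and turns the carousel clockwise with it, taking about 3 N at the handle. Stays where it is left

How it is judged:
By the outcome, as a careful person would: the job done as asked, in the order asked, and still so for the second after the job is handed in, with the robot touching nothing.
It also fails if it takes over 40 s, if anything falls off the work surface, if the arm or the gripper's body presses on something with over 40 N, if the wrist force passes 120 N, or if a joint passes its speed limit or range.

ROBOT

A 6-joint arm with a two-finger parallel gripper is mounted at the origin on the work surface. World frame = base frame: x ahead of the robot, y to its left, z up, the work surface at z = 0. Lengths are in m, angles in rad, forces in N, time in s.
With the tool pointing down it reaches from about 0.3 to 0.75 m from the base axis. Payload 8.5 kg.
Tool frame: the origin (TCP) lies midway between the tips of the shut fingers; the grasp point (between the pads) lies 19 mm behind it (manip.grip_point_offset is the distance from the TCP to the grasp point, in m); z points along the fingers, y is the line along which they close (so a half turn about z gives the same grasp; the last joint's range is limited). The gripper opens to 85 mm and grips with 20 to 120 N. Pads are 22 mm wide; open, the fingers measure 114 mm over their backs; the gripper's body (76 mm by 85 mm) begins 54 mm behind the grasp point. The pads swing forward as they close: fully open they stand 13 mm farther back than shut.
Start: joints at [-1.547, 0.381, 1.297, -0, 1.464, -0.215], TCP at [0.13, -0.534, 0.199] pointing down, gripper open.
Joint ranges: [-3.11, 3.11], [-0.89, 2.33], [0.22, 2.48], [-1.42, 4.56], [0.17, 2.85], [-2.88, 2.88]. Speed limits (rad/s): [2.39, 2.39, 3.14, 3.14, 3.14, 3.14].

INTERFACE

Orientations are given as a 3x3 rotation matrix whose columns are the frame's x, y, z axes.
In Python, from station import manip gives the robot as it stands. The module is installed in compiled form; this text tells all that it offers.
- The arm moves only by the tool apply_moves, never from a script. Its argument "rows" is one flat list of numbers, 7 for each row, row after row: the turn, a rotation vector about the tool's x, y, z in degrees, then the shift along the tool's x, y, z in mm, then the finger opening in mm, from 0 to 85.4. A call has 1 to 12 rows; each row is the pose to reach, as a shift and turn from the pose commanded when the call began, along the tool's axes at that moment; what a row does not reach only later rows make up. A row lasts 1/8 s, in which the tool goes at most 62.5 mm and 10.7 degrees, less where a joint would pass 70% of its speed; a pose out of reach is approached as far as the arm can. A call with a gripper value outside its range is refused whole. The fingers move at their own pace and stop on an object; the grip force is fixed at half the most. Time passes only in rows, so rows that repeat a pose let the fingers close. It gives the time, the measured TCP pose, the force, the opening and the grip force at its end, in the units of the state.
- manip.observe(): the state, without advancing time (a new reading comes with each control period).
- manip.read_camera(name): name is "scene" or "top"; returns a dict with "frame" (400x640x3 uint8, red, green, blue), "range_z" (400x640 float32, m along the optical axis (not along the pixel's ray), 0 where there is no reading), "mtx" (3x3 intrinsics, pixels), "D" ([k1, k2, p1, p2, k3] as OpenCV has them; the pictures are not rectified), "R" (3x3) and "t" (3): a world point X has camera coordinates R X + t. Camera axes: x right, y down, z forward; pixel columns grow to the right and rows downward; lengths in m; the calibration is good to about 2 mm. A picture is of the moment at which its call begins.
- manip.finish_job(): hands the job in; it is judged then, once.
The state is a dict: "time_s": time; "qpos": joint angles; "dq": joint speeds; "effort": joint torques, N m; "tool_pos": TCP position; "orientation": TCP orientation; "force": force on the tool from outside, world axes, zero at the start; "moment": the same for the moment, N m; "width": finger opening in m; "gripper_force": force on a finger pad.
Only numpy, scipy, OpenCV 4.12 (cv2) and the standard library are available. Lean on these libraries where they do the work, as an engineer would, in place of code of your own. Each camera call takes 0.05 s, during which the arm holds its last target. There are 200 camera calls.

## Working session

There is one attempt and no reset: what is moved stays moved. The work goes in short steps, Python scripts to look and compute and a tool call to move; the robot and the scene stay as the last step left them, time stands still between calls to the robot, and variables do not carry over. Pictures are saved under pics/ and viewed, at most 10 in all, crops included, and the job is handed in when it is done.

Besides the shell and the picture viewer there is one more tool, called as name(argument=value, ...) on one line, values as JSON. apply_moves: Moves the arm, as the interface text tells. Its arguments: {"type":"object","properties":{"rows":{"type":"array","items":{"type":"number"}}},"required":["rows"]}

```bash
mkdir -p pics
cat > h.py <<'E'
import numpy as np,cv2
from station import manip
def cam(n):
    c=manip.read_camera(n); return c
def pts(c):
    h,w=c["range_z"].shape
    u,v=np.meshgrid(np.arange(w),np.arange(h))
    p=cv2.undistortPoints(np.stack([u,v],-1).reshape(-1,1,2).astype(np.float64),c["mtx"],c["D"]).reshape(h,w,2)
    z=c["range_z"][...,None]
    P=np.concatenate([p*z,z],-1)
    X=(P-c["t"])@c["R"]
    X[c["range_z"]==0]=np.nan
    return X
def save(c,n): cv2.imwrite("pics/"+n,c["frame"][...,::-1])
E
python3 - <<'E'
from h import *
for n in("scene","top"):
    c=cam(n);save(c,n+"0.png");print(n,-c["R"].T@c["t"],c["R"][2])
    np.savez(n+"0.npz",**c)
s=manip.observe();print(s)
E
```

```text
scene [ 0.8427773  -0.32743112  0.63447632] [-0.34407436  0.58044589 -0.73803483]
top [0.55680515 0.06622334 0.84549292] [ 0.06188196  0.00104343 -0.99808293]
{'time_s': 0.1, 'qpos': array([-1.54733329e+00,  3.81138989e-01,  1.29813333e+00, -3.05776509e-05,
        1.46360565e+00, -2.15287606e-01]), 'dq': array([ 5.26128985e-05, -1.02555370e-03, -5.59143914e-04,  1.11189216e-03,
       -6.26738089e-05,  1.91988125e-03]), 'effort': array([ 4.55233516e-03, -4.49222302e+01, -2.31660819e+01, -1.44734595e-04,
        3.62566578e-03,  7.58313263e-06]), 'tool_pos': array([ 0.13005741, -0.53409907,  0.1980854 ]), 'orientation': array([[ 9.71633421e-01,  2.36492055e-01, -6.05483688e-05],
       [ 2.36491936e-01, -9.71632603e-01,  1.28424599e-03],
       [ 2.44883203e-04, -1.26213552e-03, -9.99999174e-01]]), 'force': array([-0.16470101,  0.82334747,  0.54039381]), 'moment': array([ 0.0326636 , -0.00663576,  0.00688379]), 'gripper_force': 0.0, 'width': 0.08547218375408817}
```

View pics/scene0.png

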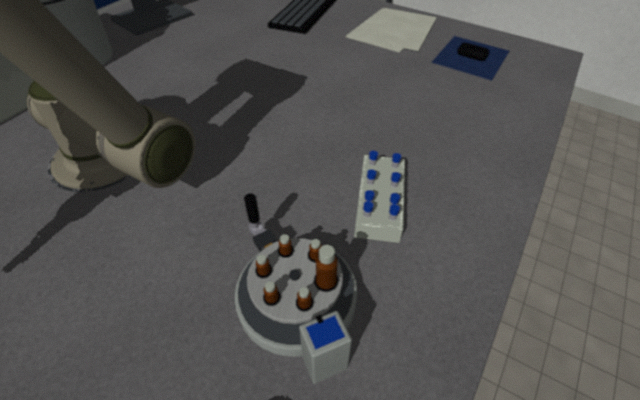

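View pics/top0.png

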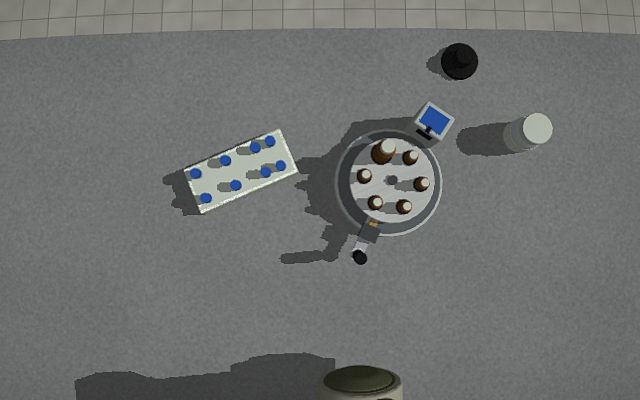

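The scene view has the handle at (252,210), tall bottle (326,265) and reader (325,345). The top view has the axis at about (391,181), handle (360,257), tall bottle cap (385,148) and reader's blue top (433,122). Next I turn these into positions.

```bash
cat >> h.py <<'E'
from scipy.optimize import least_squares
def fitc(x,y):
    A=np.c_[2*x,2*y,np.ones_like(x)];s=np.linalg.lstsq(A,x*x+y*y,rcond=None)[0]
    return s[0],s[1],np.sqrt(s[2]+s[0]**2+s[1]**2)
def blob(X,m): 
    n,l,st,ce=cv2.connectedComponentsWithStats(m.astype(np.uint8))
    return [(np.nanmedian(X[l==i],0).round(4),st[i,4],ce[i].round(0)) for i in range(1,n) if st[i,4]>15]
def measure(c,near=(0.55,0.0)):
    X=pts(c);f=c["frame"].astype(int);x,y,z=X[...,0],X[...,1],X[...,2]
    hsv=cv2.cvtColor(c["frame"],cv2.COLOR_RGB2HSV)
    return X,f,hsv
E
python3 - <<'E'
from h import *
c=dict(np.load("top0.npz"));X,f,hsv=measure(c)
z=X[...,2];reg=np.zeros(z.shape,bool);reg[90:275,325:470]=1
print("tall",blob(X,reg&(abs(z-.160)<.006)))
print("short",blob(X,reg&(abs(z-.114)<.005)&(f.min(-1)>110)))
print("handle",blob(X,reg&(abs(z-.129)<.006)&(f.max(-1)<70)))
print("reader",blob(X,reg&(hsv[...,0]>100)&(hsv[...,0]<130)&(hsv[...,1]>150)))
m=reg&(abs(z-.064-.005)<.006);print("disc z",np.nanmedian(z[m]),m.sum())
b=blob(X,m);print(b)
for p in [(391,181),(360,257),(385,148),(433,122),(390,237),(370,232),(340,180)]: print(p,X[p[1],p[0]].round(4))
E
```

```text
tall [(array([ 0.674 , -0.0395,  0.1602]), np.int32(156), array([387., 146.]))]
short [(array([ 0.7258, -0.1344,  0.1148]), np.int32(348), array([435., 120.])), (array([ 0.6667, -0.0925,  0.1141]), np.int32(53), array([413., 154.])), (array([ 0.6324, -0.009 ,  0.1144]), np.int32(55), array([366., 174.])), (array([ 0.6177, -0.1113,  0.1139]), np.int32(54), array([425., 182.])), (array([ 0.5854, -0.0273,  0.1146]), np.int32(52), array([377., 201.])), (array([ 0.5765, -0.079 ,  0.1145]), np.int32(54), array([407., 206.]))]
handle [(array([ 0.6628, -0.0283,  0.1307]), np.int32(33), array([379., 154.])), (array([0.4897, 0.0044, 0.1292]), np.int32(129), array([360., 258.]))]
reader [(array([ 0.7262, -0.13  ,  0.1168]), np.int32(441), array([434., 120.]))]
disc z 0.07400565223213573 1042
[(array([ 0.7049, -0.1158,  0.0693]), np.int32(58), array([421., 137.])), (array([ 0.6213, -0.077 ,  0.074 ]), np.int32(19), array([401., 182.])), (array([ 0.5306, -0.0183,  0.0653]), np.int32(265), array([369., 233.]))]
(391, 181) [ 0.6225 -0.0572  0.0834]
(360, 257) [0.4915 0.0045 0.1311]
(385, 148) [ 0.6698 -0.036   0.1604]
(433, 122) [ 0.7226 -0.1278  0.1161]
(390, 237) [ 0.5182 -0.0672 -0.0017]
(370, 232) [ 0.5307 -0.0202  0.0643]
(340, 180) [0.6289 0.0328 0.0395]
```

apply_moves(rows=[0, 0, 3, 20, -18, 0, 85, 0, 0, 6, 60, -55, 0, 85, 0, 0, 10, 105, -97, 0, 85, 0, 0, 14, 150, -138, 0, 85, 0, 0, 18, 195, -179, 0, 85, 0, 0, 22, 240, -220, 0, 85, 0, 0, 26, 285, -262, 0, 85, 0, 0, 30, 330, -303, 0, 85, 0, 0, 34, 375, -344, 0, 85, 0, 0, 36, 420, -386, 0, 85, 0, 0, 38, 460, -422, 0, 85, 0, 0, 39, 477, -438, 0, 85])

```text
time_s: 1.6
tool_pos: [0.4907, 0.0064, 0.1982]
orientation: [[0.905, -0.426, -0.001], [-0.426, -0.905, 0.0], [-0.001, -0.0, -1.0]]
force: [-0.3, -0.7, -0.1]
width: 0.0851
gripper_force: 0.0
```

Run:
```python
from h import *
c=cam("scene");save(c,"scene1.png")
s=manip.observe();print(s["time_s"],s["tool_pos"],s["orientation"],s["force"],s["qpos"])
```

```text
1.65 [0.49134762 0.00740041 0.19812877] [[ 9.04729537e-01 -4.25986402e-01 -2.23024751e-04]
 [-4.25985893e-01 -9.04729062e-01  1.15904878e-03]
 [-6.95515995e-04 -9.53620273e-04 -9.99999303e-01]] [ 0.06148704  1.10173652 -0.84314725] [-2.27046345e-01  2.78386578e-01  1.45428955e+00  1.09330930e-03
  1.40939483e+00  1.78362579e+00]
```

View pics/scene1.png

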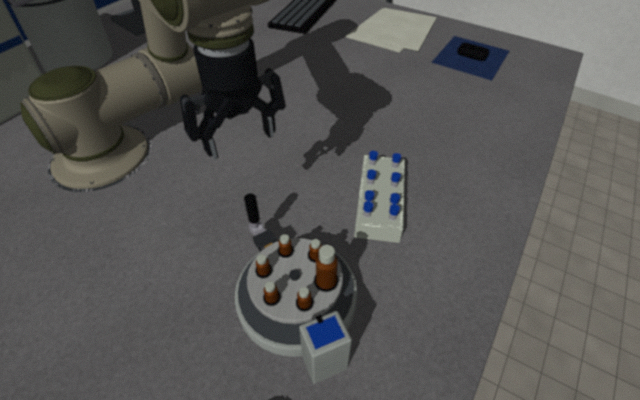

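The gripper's fingertips are at (210,150) and (268,130), with the handle top at (250,197). I'll check that alignment by projecting the points.

Run:
```python
from h import *
c=cam("scene");X,f,hsv=measure(c);s=manip.observe()
def pr(p): return cv2.projectPoints(np.array([p],float),cv2.Rodrigues(c["R"])[0],c["t"],c["mtx"],c["D"])[0].ravel().round(1)
T=s["tool_pos"];R=s["orientation"]
print("handle",pr([.4897,.0044,.129]),"tips",[pr(T+R@np.array([0,q,-.013])) for q in(-.05,.05)])
z=X[...,2]
reg=np.zeros(z.shape,bool);reg[185:230,235:270]=1
m=reg&(f.max(-1)<60)&(z>.06)&(z<.14);print("handle seen",X[m&(z>.122)].mean(0),m.sum())
reg[:]=0;reg[60:165,170:300]=1
m=reg&(z<.22)&(z>.17);print(blob(X,m),np.nanmin(z[m]))
```

```text
handle [250.  195.8] tips [array([271.9, 149.3]), array([214.8, 172.2])]
handle seen [ 4.92773549e-01 -8.75811859e-05  1.27897833e-01] 338
[(array([0.1085, 0.2107, 0.1747]), np.int32(94), array([177.,  63.]))] 0.17014397127286585
```

Run:
```python
from h import *
c=cam("scene");X,f,hsv=measure(c);s=manip.observe();print(s["tool_pos"],s["width"],manip.grip_point_offset)
for (a,b) in [((140,160),(203,220)),((115,138),(258,276))]:
    P=X[a[0]:a[1],b[0]:b[1]].reshape(-1,3);F=f[a[0]:a[1],b[0]:b[1]].reshape(-1,3)
    k=(P[:,2]>.1);P=P[k];o=P[:,2].argsort();print(k.sum(),P[o[:30:5]].round(3))
```

```text
[0.4898539  0.00465141 0.19815235] 0.08464399755474326 0.0187
202 [[ 0.474 -0.041  0.246]
 [ 0.481 -0.043  0.248]
 [ 0.474 -0.044  0.25 ]
 [ 0.474 -0.043  0.251]
 [ 0.48  -0.043  0.252]
 [ 0.477 -0.041  0.253]]
257 [[0.505 0.047 0.245]
 [0.518 0.04  0.247]
 [0.521 0.04  0.248]
 [0.516 0.041 0.249]
 [0.521 0.043 0.25 ]
 [0.516 0.042 0.251]]
```

apply_moves(rows=[0, 0, 0, 0, 0, 8, 85, 0, 0, 0, 0, 0, 22, 85, 0, 0, 0, 0, 0, 36, 85, 0, 0, 0, 0, 0, 50, 85, 0, 0, 0, 0, 0, 64, 85, 0, 0, 0, 0, 0, 78, 85, 0, 0, 0, 0, 0, 90, 85, 0, 0, 0, 0, 0, 98, 60, 0, 0, 0, 0, 0, 100, 45, 0, 0, 0, 0, 0, 100, 32, 0, 0, 0, 0, 0, 100, 32, 0, 0, 0, 0, 0, 100, 32])

```text
time_s: 3.25
tool_pos: [0.4901, 0.004, 0.0989]
orientation: [[0.904, -0.428, 0.001], [-0.428, -0.904, -0.0], [0.001, -0.0, -1.0]]
force: [0.0, -0.1, 1.3]
width: 0.032
gripper_force: 0.0
```

Run:
```python
from h import *
c=cam("scene");cv2.imwrite("pics/s2.png",cv2.resize(c["frame"][90:330,170:410,::-1],(600,600)))
s=manip.observe();print(s["time_s"],s["tool_pos"],s["force"],s["width"])
```

```text
3.3 [0.49007635 0.00402769 0.0988664 ] [-0.54182921  0.37440505  0.00201436] 0.032285401241226176
```

View pics/s2.png

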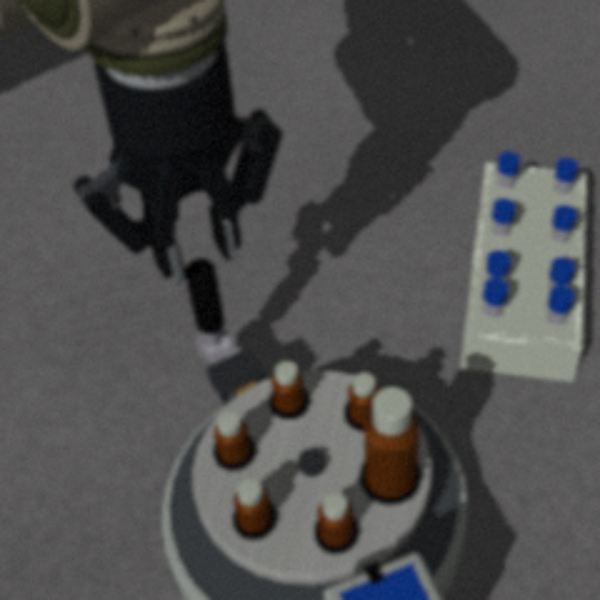

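The crop shows the fingertips at (170,275) and (235,255), level with the handle top at (200,265). They are centred on it but barely overlap it, so I go 28 mm lower before swinging.

apply_moves(rows=[0, 0, 0, 0, 0, 6, 32, 0, 0, 0, 0, 0, 14, 32, 0, 0, 0, 0, 0, 22, 32, 0, 0, 0, 0, 0, 28, 32, 0, 0, 0, 0, 0, 28, 32, 0, 0, 0, 0, 0, 28, 32])

```text
time_s: 4.05
tool_pos: [0.4901, 0.004, 0.0708]
orientation: [[0.904, -0.428, 0.0], [-0.428, -0.904, -0.0], [0.0, -0.0, -1.0]]
force: [0.3, -0.1, -0.6]
width: 0.0322
gripper_force: 0.0
```

```bash
cat >> h.py <<'E'
def arc(degs,C=(.6255,-.0598),r=.150):
    s=manip.observe();T=s["tool_pos"];R=s["orientation"]
    a0=np.degrees(np.arctan2(T[1]-C[1],T[0]-C[0]));print("t",s["time_s"],"ang",a0%360,"r",np.hypot(T[0]-C[0],T[1]-C[1]),"tang",np.degrees(np.arctan2(R[1,1],R[0,1]))%360-90,"F",s["force"].round(1),"z",T[2],"w",s["width"])
    for d in degs:
        a=np.radians(d);p=np.array([C[0]+r*np.cos(a),C[1]+r*np.sin(a),T[2]])
        yaw=np.degrees(np.arctan2(R[1,1],R[0,1]))
        print(d,"rz",round(-((d+90-yaw+180)%360-180),1),"sh",((R.T@(p-T))*1000).round(1))
E
python3 - <<'E'
from h import *
arc([156,160,165,170,175,180,185,190,195,200,205,210])
E
```

```text
t 4.05 ang 154.77573314631152 r 0.14966469429831983 tang 154.68228611850725 F [ 0.3 -0.1 -0.6] z 0.07075415333550027 w 0.03217147609184444
156 rz -1.3 sh [-0.3  3.2 -0. ]
160 rz -5.3 sh [ 0.3 13.7 -0. ]
165 rz -10.3 sh [ 2.1 26.6 -0. ]
170 rz -15.3 sh [ 5.  39.4 -0. ]
175 rz -20.3 sh [ 9.  51.8 -0. ]
180 rz -25.3 sh [14.1 63.9 -0. ]
185 rz -30.3 sh [20.2 75.5  0. ]
190 rz -35.3 sh [27.3 86.5  0. ]
195 rz -40.3 sh [35.3 96.8  0. ]
200 rz -45.3 sh [ 44.2 106.4   0. ]
205 rz -50.3 sh [ 53.9 115.2   0. ]
210 rz -55.3 sh [ 64.3 123.1   0. ]
```

apply_moves(rows=[0, 0, -1.3, 0, 3, 0, 32, 0, 0, -5.3, 0.3, 13.7, 0, 32, 0, 0, -10.3, 2, 26.6, 0, 32, 0, 0, -15.3, 5, 39.4, 0, 32, 0, 0, -20.3, 9, 51.8, 0, 32, 0, 0, -25.3, 14, 64, 0, 32, 0, 0, -30.3, 20, 75.5, 0, 32, 0, 0, -35.3, 27.3, 86.5, 0, 32, 0, 0, -40.3, 35.3, 97, 0, 32, 0, 0, -45.3, 44, 106.4, 0, 32, 0, 0, -45.3, 44, 106.4, 0, 32])

```text
time_s: 5.42
tool_pos: [0.4844, -0.1116, 0.0708]
orientation: [[0.94, 0.341, 0.001], [0.341, -0.94, -0.0], [0.0, 0.0, -1.0]]
force: [-0.3, 0.0, 0.1]
width: 0.0321
gripper_force: 0.0
```

```bash
cat >> h.py <<'E'
def tall():
    c=cam("top");X,f,hsv=measure(c);C=np.array([.6255,-.0598]);z=X[...,2]
    r=np.hypot(X[...,0]-C[0],X[...,1]-C[1]);m=(r<.075)&(abs(z-.160)<.006)
    p=[b for b in blob(X,m)];print("tall",[(b[0],b[1],np.degrees(np.arctan2(*(b[0][:2]-C)[::-1])).round(1)) for b in p])
    m=(r<.07)&(abs(z-.114)<.005)&(f.min(-1)>100)
    print("short",[(np.degrees(np.arctan2(*(b[0][:2]-C)[::-1])).round(1),b[1]) for b in blob(X,m)])
    return c
E
python3 - <<'E'
from h import *
arc([205,210,215,220,225,230,235]);tall()
c=cam("scene");cv2.imwrite("pics/s3.png",cv2.resize(c["frame"][90:390,120:420,::-1],(600,600)))
E
```

```text
t 5.425 ang 200.17383140847355 r 0.15033131609748857 tang 199.9123364232857 F [-0.3  0.   0.1] z 0.07075733093516501 w 0.032114257552705174
205 rz -5.1 sh [ 0.9 12.6  0. ]
210 rz -10.1 sh [ 2.6 25.6  0. ]
215 rz -15.1 sh [ 5.5 38.4  0. ]
220 rz -20.1 sh [ 9.5 50.8  0. ]
225 rz -25.1 sh [14.5 62.9  0. ]
230 rz -30.1 sh [20.5 74.5  0. ]
235 rz -35.1 sh [27.6 85.5  0.1]
tall [(array([ 0.6738, -0.0395,  0.16  ]), np.int32(158), np.float64(22.8))]
short [(np.float64(-38.0), np.int32(57)), (np.float64(82.2), np.int32(55)), (np.float64(-98.5), np.int32(58)), (np.float64(140.9), np.int32(55)), (np.float64(-159.0), np.int32(55))]
```

View pics/s3.png

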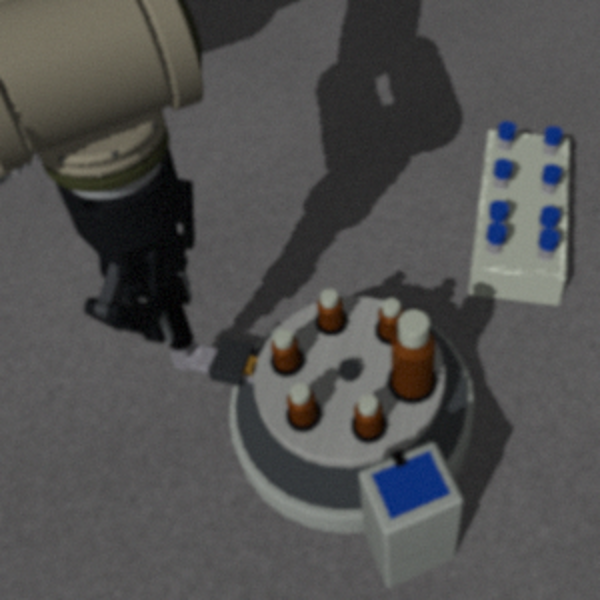

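The picture shows the lever following the gripper, with the bar at about (190,357) and the tall bottle still at (413,355). The carousel is standing, so I continue back.

apply_moves(rows=[0, 0, -2, 0.3, 5, 0, 32, 0, 0, -5.1, 0.9, 12.6, 0, 32, 0, 0, -10.1, 2.6, 25.6, 0, 32, 0, 0, -15.1, 5.5, 38.4, 0, 32, 0, 0, -20.1, 9.5, 50.8, 0, 32, 0, 0, -25.1, 14.5, 63, 0, 32, 0, 0, -30.1, 20.5, 74.5, 0, 32, 0, 0, -35.1, 27.6, 85.5, 0, 32, 0, 0, -35.1, 27.6, 85.5, 0, 32])

```text
time_s: 6.65
tool_pos: [0.5396, -0.1817, 0.0705]
orientation: [[0.574, 0.819, 0.0], [0.819, -0.574, -0.0], [0.0, 0.0, -1.0]]
force: [-0.0, 0.2, -0.4]
width: 0.032
gripper_force: 0.0
```

Run:
```python
from h import *
arc([232,228,224,220,216,212,208,204,200,196]);tall()
```

```text
t 6.65 ang 234.8295972477846 r 0.14915139221857476 tang 235.00002460198164 F [-0.   0.2 -0.4] z 0.07051982447923663 w 0.032048213840308336
232 rz 3.0 sh [-0.6 -7.4 -0. ]
228 rz 7.0 sh [  0.3 -17.8  -0. ]
224 rz 11.0 sh [  1.9 -28.2  -0. ]
220 rz 15.0 sh [  4.3 -38.4  -0. ]
216 rz 19.0 sh [  7.3 -48.4  -0. ]
212 rz 23.0 sh [ 11.1 -58.2  -0. ]
208 rz 27.0 sh [ 15.5 -67.7  -0. ]
204 rz 31.0 sh [ 20.6 -76.8  -0. ]
200 rz 35.0 sh [ 26.3 -85.6  -0. ]
196 rz 39.0 sh [ 32.6 -94.   -0. ]
tall [(array([ 0.6733, -0.0395,  0.1604]), np.int32(158), np.float64(23.0))]
short [(np.float64(-37.7), np.int32(57)), (np.float64(82.1), np.int32(56)), (np.float64(-98.6), np.int32(57)), (np.float64(141.0), np.int32(55)), (np.float64(-158.5), np.int32(54))]
```

apply_moves(rows=[0, 0, 3, -0.6, -7.4, 0, 32, 0, 0, 7, 0.3, -17.8, 0, 32, 0, 0, 11, 1.9, -28.2, 0, 32, 0, 0, 15, 4.3, -38.4, 0, 32, 0, 0, 19, 7.3, -48.4, 0, 32, 0, 0, 23, 11, -58.2, 0, 32, 0, 0, 27, 15.5, -67.7, 0, 32, 0, 0, 31, 20.6, -76.8, 0, 32, 0, 0, 35, 26.3, -85.6, 0, 32, 0, 0, 35, 26.3, -85.6, 0, 32])

```text
time_s: 7.95
tool_pos: [0.4838, -0.1105, 0.0709]
orientation: [[0.939, 0.343, 0.0], [0.343, -0.939, 0.0], [0.0, 0.0, -1.0]]
force: [-0.4, 0.4, 0.0]
width: 0.0318
gripper_force: 0.0
```

Run:
```python
from h import *
arc([198,196,194,192,190,188,186,184,182,180,178,176,174,172,170,168]);tall()
```

```text
t 7.95 ang 199.69894497327144 r 0.1505370336878548 tang 200.07621005396953 F [-0.4  0.4  0. ] z 0.07087831010890489 w 0.03180123121649398
198 rz 2.1 sh [ 0.6 -4.4 -0. ]
196 rz 4.1 sh [ 0.9 -9.7 -0. ]
194 rz 6.1 sh [  1.4 -14.9  -0. ]
192 rz 8.1 sh [  2.  -20.1  -0. ]
190 rz 10.1 sh [  2.8 -25.3  -0. ]
188 rz 12.1 sh [  3.9 -30.4  -0. ]
186 rz 14.1 sh [  5.  -35.5  -0. ]
184 rz 16.1 sh [  6.4 -40.5  -0. ]
182 rz 18.1 sh [  7.9 -45.6  -0. ]
180 rz 20.1 sh [  9.6 -50.5  -0. ]
178 rz 22.1 sh [ 11.5 -55.4  -0. ]
176 rz 24.1 sh [ 13.6 -60.2  -0. ]
174 rz 26.1 sh [ 15.8 -64.9  -0. ]
172 rz 28.1 sh [ 18.2 -69.6  -0. ]
170 rz 30.1 sh [ 20.7 -74.2  -0. ]
168 rz 32.1 sh [ 23.4 -78.7   0. ]
tall [(array([ 0.6779, -0.0618,  0.1601]), np.int32(158), np.float64(-2.2))]
short [(np.float64(57.5), np.int32(52)), (np.float64(-62.9), np.int32(58)), (np.float64(117.9), np.int32(59)), (np.float64(-123.1), np.int32(55)), (np.float64(176.5), np.int32(53))]
```

apply_moves(rows=[0, 0, 2, 0.6, -4.4, 0, 32, 0, 0, 5, 1.2, -12, 0, 32, 0, 0, 8, 2, -20, 0, 32, 0, 0, 12, 3.9, -30.4, 0, 32, 0, 0, 16, 6.4, -40.5, 0, 32, 0, 0, 20, 9.6, -50.5, 0, 32, 0, 0, 23, 12.5, -57.8, 0, 32, 0, 0, 25, 14.7, -62.5, 0, 32, 0, 0, 26, 15.8, -64.9, 0, 32, 0, 0, 26, 15.8, -64.9, 0, 32])

```text
time_s: 9.25
tool_pos: [0.4767, -0.045, 0.0706]
orientation: [[0.995, -0.103, -0.0], [-0.103, -0.995, -0.0], [-0.0, 0.0, -1.0]]
force: [-1.2, -0.2, 1.1]
width: 0.0323
gripper_force: 0.8
```

```bash
cat >> h.py <<'E'
def ray(c,uv,z):
    p=cv2.undistortPoints(np.array(uv,float).reshape(-1,1,2),c["mtx"],c["D"]).reshape(-1,2)
    d=np.c_[p,np.ones(len(p))]@c["R"];o=-c["R"].T@c["t"]
    return o+d*((z-o[2])/d[:,2])[:,None]
def fine(name):
    c=cam(name);X,f,hsv=measure(c);C0=np.array([.6255,-.0598]);z=X[...,2];x=X[...,0]-C0[0];y=X[...,1]-C0[1];r=np.hypot(x,y)
    m=(hsv[...,0]>100)&(hsv[...,0]<130)&(hsv[...,1]>150)&(abs(r-.123)<.06)&(x>.03)
    k=np.argwhere(m)[:,::-1].astype(np.float32);rc=cv2.minAreaRect(k);bx=ray(c,cv2.boxPoints(rc),.115)
    R=bx.mean(0)[:2];print(name,"reader",R,"sides",np.linalg.norm(np.diff(bx,axis=0),axis=1)[:2],"ang",np.degrees(np.arctan2(R[1]-C0[1],R[0]-C0[0])),
      "edge dirs",[np.degrees(np.arctan2(e[1],e[0])).round(1) for e in np.diff(bx,axis=0)[:2]])
    t=[];
    for h in(.160,.114):
        for b in blob(X,(r<.075)&(abs(z-h)<.005)&(f.min(-1)>(90))): 
            if 40<b[1]: t.append((h,b))
    q=np.array([ray(c,[b[2]],h)[0,:2] for h,b in t]);print([ (h,b[1],b[2]) for h,b in t]);print(q.round(4).tolist(),"mean",q.mean(0),"ang",[np.degrees(np.arctan2(*(p-C0)[::-1])).round(1) for p in q])
E
python3 - <<'E'
from h import *
arc([173,172,171,170,169,168,167,166,165,164,163]);tall();fine("top");fine("scene")
c=cam("top");cv2.imwrite("pics/t4.png",cv2.resize(c["frame"][80:280,300:500,::-1],(600,600)))
E
```

```text
t 9.25 ang 174.33805736248988 r 0.14952010701511284 tang 174.11396716560625 F [-1.2 -0.2  1.1] z 0.0706455962234398 w 0.032281316044893656
173 rz 1.1 sh [-0.5 -3.5 -0. ]
172 rz 2.1 sh [-0.4 -6.1 -0. ]
171 rz 3.1 sh [-0.3 -8.7 -0. ]
170 rz 4.1 sh [ -0.1 -11.3  -0. ]
169 rz 5.1 sh [  0.1 -14.   -0. ]
168 rz 6.1 sh [  0.4 -16.6  -0. ]
167 rz 7.1 sh [  0.7 -19.2  -0. ]
166 rz 8.1 sh [  1.  -21.8  -0. ]
165 rz 9.1 sh [  1.4 -24.3  -0. ]
164 rz 10.1 sh [  1.8 -26.9  -0. ]
163 rz 11.1 sh [  2.3 -29.5  -0. ]
tall [(array([ 0.6711, -0.0834,  0.1603]), np.int32(151), np.float64(-27.4))]
short [(np.float64(32.5), np.int32(43)), (np.float64(-88.9), np.int32(57)), (np.float64(92.2), np.int32(58)), (np.float64(-148.7), np.int32(57)), (np.float64(151.8), np.int32(52))]
top reader [ 0.71944271 -0.12542564] sides [0.05093589 0.04230719] ang -34.93702624598277 edge dirs [np.float64(-34.6), np.float64(-124.4)]
[(0.16, np.int32(143), array([414., 147.])), (0.114, np.int32(46), array([379., 153.])), (0.114, np.int32(59), array([425., 177.])), (0.114, np.int32(59), array([366., 179.])), (0.114, np.int32(5
[... 219 characters left out ...]
[np.float64(-27.5), np.float64(32.5), np.float64(-89.0), np.float64(92.1), np.float64(-149.0), np.float64(151.5)]
scene reader [ 0.72659967 -0.13060028] sides [0.04375308 0.03405736] ang -35.00362287295595 edge dirs [np.float64(56.8), np.float64(-37.1)]
[(0.16, np.int32(195), array([309., 273.])), (0.114, np.int32(58), array([279., 240.])), (0.114, np.int32(62), array([310., 240.])), (0.114, np.int32(68), array([260., 264.])), (0.114, np.int32(76), array([274., 289.]))]
[[0.6735, -0.0874], [0.5815, -0.0378], [0.6244, -0.011], [0.5837, -0.0909], [0.6282, -0.1146]] mean [ 0.61827688 -0.068323  ] ang [np.float64(-29.9), np.float64(153.4), np.float64(91.3), np.float64(-143.4), np.float64(-87.2)]
```

View pics/t4.png

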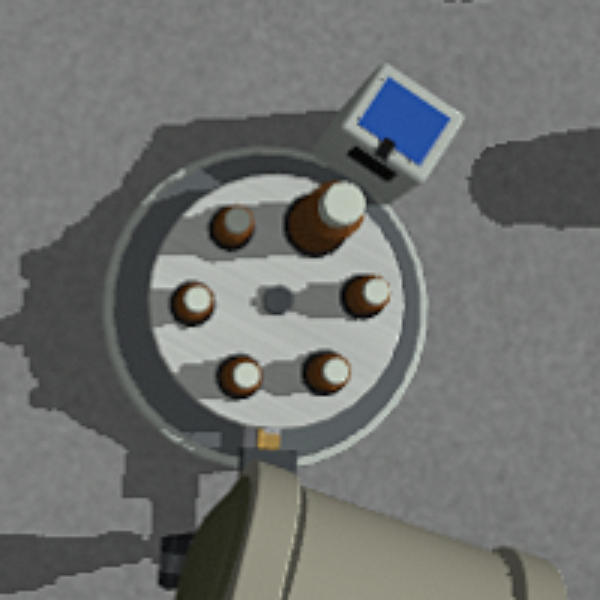

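The crop shows the tall bottle cap at (343,203), just short of the reader's window at (370,163), with about 7° to go. I approach slowly.

apply_moves(rows=[0, 0, 1, -0.4, -3, 0, 32, 0, 0, 2.5, -0.3, -7, 0, 32, 0, 0, 4, -0.1, -11, 0, 32, 0, 0, 5.5, 0.2, -15, 0, 32, 0, 0, 6.3, 0.4, -16.6, 0, 32, 0, 0, 6.3, 0.4, -16.8, 0, 32, 0, 0, 6.3, 0.4, -16.8, 0, 32])

```text
time_s: 10.32
tool_pos: [0.4788, -0.0281, 0.0706]
orientation: [[0.977, -0.211, -0.0], [-0.211, -0.977, 0.0], [-0.0, -0.0, -1.0]]
force: [0.1, -1.0, 0.0]
width: 0.032
gripper_force: 0.7
```

Run:
```python
from h import *
arc([167.5,167,166.5]);fine("top")
```

```text
t 10.325 ang 167.82765519076614 r 0.15010757095598765 tang 167.78979487382867 F [ 0.1 -1.   0. ] z 0.07057916127854104 w 0.03195166569214614
167.5 rz 0.3 sh [ 0.1 -0.9  0. ]
167 rz 0.8 sh [ 0.1 -2.2  0. ]
166.5 rz 1.3 sh [ 0.1 -3.5  0. ]
top reader [ 0.71944271 -0.12542564] sides [0.05093589 0.04230719] ang -34.93702624598277 edge dirs [np.float64(-34.6), np.float64(-124.4)]
[(0.16, np.int32(145), array([417., 149.])), (0.114, np.int32(56), array([382., 151.])), (0.114, np.int32(58), array([366., 176.])), (0.114, np.int32(59), array([425., 180.])), (0.114, np.int32(55), array([378., 203.])), (0.114, np.int32(57), array([408., 205.]))]
[[0.668, -0.0884], [0.6722, -0.0376], [0.6288, -0.0091], [0.6212, -0.1115], [0.582, -0.0291], [0.5781, -0.081]] mean [ 0.62505264 -0.05945488] ang [np.float64(-34.0), np.float64(25.4), np.float64(86.3), np.float64(-94.8), np.float64(144.8), np.float64(-155.9)]
```

apply_moves(rows=[0, 0, 0.3, 0, -1, 0, 32, 0, 0, 0.3, 0, -1, 0, 32, 0, 0, 0, 0, 1.5, 0, 32, 0, 0, 0, 0, 4, 0, 32, 0, 0, 0, 0, 4, 0, 45, 0, 0, 0, 0, 4, 0, 60, 0, 0, 0, 0, 4, 0, 70, 0, 0, 0, 0, 4, -8, 70, 0, 0, 0, 0, 4, -25, 70, 0, 0, 0, 0, 4, -50, 70, 0, 0, 0, 0, 4, -80, 70, 0, 0, 0, 0, 4, -110, 70])

```text
time_s: 11.88
tool_pos: [0.478, -0.0321, 0.1822]
orientation: [[0.977, -0.212, 0.0], [-0.212, -0.977, -0.0], [0.0, 0.0, -1.0]]
force: [-0.1, -0.4, 0.3]
width: 0.0698
gripper_force: 0.0
```

apply_moves(rows=[0, 0, 0, -10, 0, -20, 70, 0, 0, 0, -40, 0, -30, 70, 0, 0, 0, -70, 0, -35, 70, 0, 0, 0, -90, 0, -40, 70, 0, 0, 0, -90, 0, -40, 70, 0, 0, 0, -90, 0, -40, 70])

```text
time_s: 12.62
tool_pos: [0.3907, -0.0133, 0.2208]
orientation: [[0.977, -0.212, 0.001], [-0.212, -0.977, -0.0], [0.001, 0.0, -1.0]]
force: [0.4, 0.1, 0.7]
width: 0.0702
gripper_force: 0.0
```

Run:
```python
from h import *
arc([]);fine("top")
c=cam("top");cv2.imwrite("pics/t5.png",cv2.resize(c["frame"][80:280,300:500,::-1],(600,600)))
```

```text
t 12.625 ang 168.80713050577788 r 0.239366294159937 tang 167.77871122448977 F [0.4 0.1 0.7] z 0.2208055888549102 w 0.07018501296776164
top reader [ 0.71944269 -0.12542564] sides [0.05093589 0.04230718] ang -34.937033674166955 edge dirs [np.float64(-34.6), np.float64(-124.4)]
[(0.16, np.int32(146), array([417., 149.])), (0.114, np.int32(54), array([382., 151.])), (0.114, np.int32(56), array([366., 176.])), (0.114, np.int32(58), array([425., 180.])), (0.114, np.int32(54), array([378., 203.])), (0.114, np.int32(54), array([409., 205.]))]
[[0.668, -0.0884], [0.6722, -0.0376], [0.6288, -0.0091], [0.6212, -0.1115], [0.582, -0.0291], [0.5781, -0.0827]] mean [ 0.6250501  -0.05974407] ang [np.float64(-34.0), np.float64(25.4), np.float64(86.3), np.float64(-94.8), np.float64(144.8), np.float64(-154.2)]
```

View pics/t5.png

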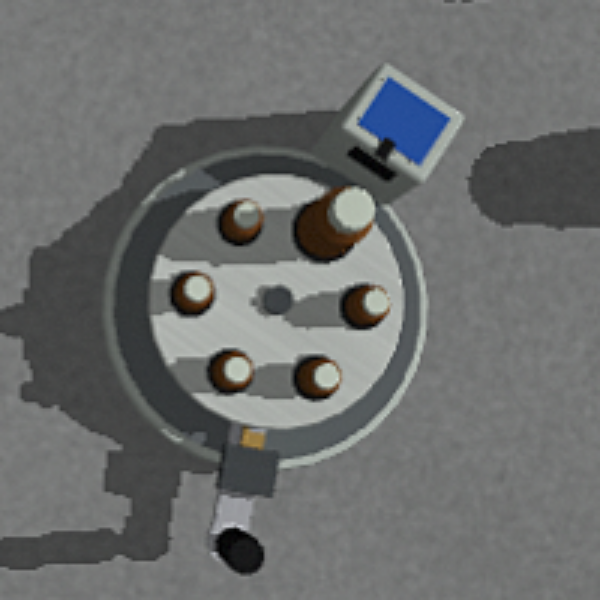

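The tall bottle cap at (350,212) now stands in line with the window, and the gripper is clear of the handle at (240,550). My blob centroids were rounded to whole pixels, so I check once more at full precision.

```bash
sed -i 's/ce\[i\].round(0)/ce[i]/' h.py
python3 - <<'E'
from h import *
fine("top")
c=cam("top");X,f,hsv=measure(c);z=X[...,2]
for k in("now","before"):
    if k=="before": c=dict(np.load("top0.npz"));X,f,hsv=measure(c);z=X[...,2]
    r=np.hypot(X[...,0]-.6255,X[...,1]+.0598);m=(r<.075)&(abs(z-.16)<.004);b=blob(X,m)
    print(k,[ray(c,[q[2]],.16) for q in b])
    m=(X[...,0]<.52)&(abs(z-.129)<.005)&(abs(X[...,1])<.1);print([(ray(c,[q[2]],.129),q[1]) for q in blob(X,m)])
E
```

```text
top reader [ 0.71944269 -0.12542564] sides [0.05093589 0.04230718] ang -34.937033674166955 edge dirs [np.float64(-34.6), np.float64(-124.4)]
[(0.16, np.int32(145), array([417.42758621, 149.08275862])), (0.114, np.int32(54), array([381.7037037 , 150.87037037])), (0.114, np.int32(55), array([365.69090909, 175.61818182])), (0.114, np.int32(56), array([425.07142857, 180.01785714])), (0.114, np.int32(54), array([378.38888889, 202.61111111])), (0.114, np.int32(57), array([408.49122807, 204.78947368]))]
[[0.6678, -0.0891], [0.6724, -0.0371], [0.6295, -0.0086], [0.6211, -0.1116], [0.5827, -0.0298], [0.5785, -0.0818]] mean [ 0.62534339 -0.05967619] ang [np.float64(-34.7), np.float64(25.8), np.float64(85.5), np.float64(-94.8), np.float64(145.0), np.float64(-154.9)]
now [array([[ 0.66781089, -0.08892123,  0.16      ]])]
[(array([[ 0.47804625, -0.03094463,  0.129     ]]), np.int32(133))]
before [array([[ 0.67393558, -0.03997759,  0.16      ]])]
[(array([[0.48983137, 0.00470776, 0.129     ]]), np.int32(131)), (array([[0.29744996, 0.01060521, 0.129     ]]), np.int32(171))]
```

```bash
python3 -c "
from station import manip
print(manip.finish_job())"
```

```text
the job is handed in; nothing more can be done
None
```

The tall bottle stands at the reader's window: the top camera puts it at −34.7° against −34.6° to −34.9° for the reader. I moved it with the ratchet lever alone, left the gripper clear, and handed the job in at about 13 s.

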